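# Turn the sink-corner turntable until the soap pump faces front

### The arm

A 6-joint arm with a two-finger parallel gripper is mounted at the origin on the work surface. World frame = base frame: x ahead of the robot, y to its left, z up, the work surface at z = 0. Lengths are in m, angles in rad, forces in N, time in s.
With the tool pointing down it reaches from about 0.35 to 0.775 m from the base axis. Payload 7.3 kg.
Tool frame: the origin (TCP) lies midway between the tips of the shut fingers; the grasp point (between the pads) lies robot.grasp_offset behind it (robot.grasp_offset is the distance from the TCP to the grasp point, in m); z points along the fingers, x is the direction in which the jaws open and shut, and the axes are right-handed (so a half turn about z gives the same grasp; the last joint's range is limited). The gripper opens to 92 mm and grips with 3 to 60 N. Pads are 19 mm wide; open, the fingers measure 130 mm over their backs; the gripper's body (75 mm by 190 mm) begins 47 mm behind the grasp point.
Start: joints at [-1.465, 0.342, 1.524, -0, 1.275, -0.146], TCP at [0.131, -0.508, 0.227] pointing down, gripper open.
Joint ranges: [-2.53, 2.53], [-0.77, 2.02], [0.04, 2.7], [-1, 4.14], [0.28, 2.66], [-3.11, 3.11]. Speed limits (rad/s): [2.57, 2.57, 3.14, 3.14, 3.14, 3.14].

### API

Orientations are given as [roll, pitch, yaw] about the fixed x, y, z axes, in that order (R = Rz(yaw) Ry(pitch) Rx(roll)).
In Python, from cell import robot gives the robot as it stands. The module is installed in compiled form; this text tells all that it offers.
- The arm moves only by the tool move_arm, never from a script. Its argument "increments" is a list of rows, each a list of 7 numbers: the finger opening in mm, from 0 to 91.8, then the shift along the tool's x, y, z in mm, then the turn, a rotation vector about the tool's x, y, z in rad. A call has 1 to 12 rows; each row shifts and turns the pose as measured when the row begins, along the tool's axes as they then stand; what a row does not reach is not made up. A row lasts 1/8 s, in which the tool goes at most 62.5 mm and 10.7 degrees, less where a joint would pass 70% of its speed; a pose out of reach is approached as far as the arm can. A call is refused whole if a number of a shift passes 62.5 or a number of a turn 0.188, either way. A call with a gripper value outside its range is refused whole. The fingers move at their own pace and stop on an object; "newtons" is the grip in N (left out, the last holds). Time passes only in rows, so rows that do not move let the fingers close. It gives the time, the measured TCP pose, the force and the opening at its end, in the units of the state.
- robot.observe(): the state, without advancing time (a new reading comes with each control period).
- robot.read_camera(name): name is "side" or "top" or "wrist"; returns a dict with "img" (420x560x3 uint8, red, green, blue), "fx", "fy", "cx", "cy" (pixels), "k1" (the pictures are not rectified: a ray, as slopes to the right and down, at radius r is drawn at 1 + k1 r^2 times it, then the intrinsics apply), "T" (4x4, takes a point from camera to world coordinates). Camera axes: x right, y down, z forward; pixel columns grow to the right and rows downward; lengths in m; the calibration is good to about 2 mm. A picture is of the moment at which its call begins. There is no depth.
- robot.hand_in(): hands the job in, once; it reports no verdict.
Trained networks look in the newest picture that a camera, given by its name, has taken for a name from the list of things; names that differ only in an ending like _2 or _b are one class to them, and where a whole thing is asked for, a point or a joint stands for the part that bears it (a point fixed in the world has none). Each returns a list of dicts, best first, with "conf" (0 to 1); they miss things now and then, are a little off and sometimes report something else, mostly with a low value. They report only what shows in the picture. A call takes as long as a camera call.
- robot.look_for(thing, camera): "rect" ([left, top, width, height] in pixels, round what is visible of it).
The state is a dict: "time": time; "qpos": joint angles; "qvel": joint speeds; "joint_efforts": joint torques, N m; "tool_pos": TCP position; "tool_rot": TCP orientation; "contact_force": force on the tool from outside, world axes, zero at the start; "torque": the same for the moment, N m; "opening": finger opening in m.
Only numpy, scipy, OpenCV 4.12 (cv2) and the standard library are available. Lean on these libraries where they do the work, as an engineer would, in place of code of your own. Each camera call takes 0.05 s, during which the arm holds its last target.

### The job

Spin the wooden turntable by pushing the black lugs on its rim with your fingertips until the white soap pump is at the front, its spout pointing straight out along the blue drip tongue, and leave it standing still there. Touch only the turntable, not the pump, brush or jar riding on it: nothing is picked up, they must stay standing on the tray, and the canister, mug, bowl and can on the counter are left alone.

Things in the scene. Friction and masses are not known exactly. Their poses are not given: they have to be found in the camera images.
- stand: Fixed grey foot, mostly hidden under the tray. Origin: on the counter, on the turntable's vertical axis. A flat blue drip tongue, 40 mm wide, 6 mm high, lies on the counter along its -x axis and sticks out from under the tray to 270 mm from the axis: this -x direction is the FRONT; it roughly faces the robot and does not move.
- turntable: Wooden tray 310 mm across, turning either way about the stand's vertical axis, no stop; light friction (1 to 2 N at the rim), stays where left. Origin: centre of its underside, 14 mm above the counter; z up. Floor 8 mm, rim 22 mm above the origin. Eight black lugs on the rim, at 22.5, 67.5, 112.5... degrees (every 45, anticlockwise) from its x axis. Pump starts on its +x axis.
- hub (a point): Point on the turntable's axis 60 mm above the counter, level with the tops of the eight equal upright black lugs. Each lug is 14 mm wide along the rim, reaches from 143 to 175 mm from the turntable's axis and from 14 to 60 mm above the counter. Push a lug sideways, along the rim.
- pump: White soap pump bottle standing loose on the tray about 60 mm from its centre: body 60 mm across, 146 mm tall in all, with a spout pointing outward, away from the tray's centre. Origin: centre of its underside; x along the spout, z up. Not to be touched.
- spout (a point): Tip of the pump's spout, 40 mm ahead of the pump's axis (along the pump's x) and 132 mm above its underside; about 100 mm from the turntable's axis.
- brush: Loose round pot brush with a wooden knob handle, 60 mm across and 88 mm tall, standing on the tray about 60 mm from its centre, a third of a turn from the pump. Origin: centre of its underside. Not to be touched.
- bottle: Loose amber jar with a black cap, 52 mm across and 100 mm tall, standing on the tray about 60 mm from its centre, a third of a turn from the pump on the other side. Origin: centre of its underside. Not to be touched.
- canister: Loose clear glass canister with a steel lid, 100 mm across and 159 mm tall, on the counter to one side of the turntable, about 265 mm from its axis. Origin: centre of its underside. Leave alone.
- mug: Loose blue mug, 80 mm across with a handle at its +y side, 90 mm tall, on the counter to one side of the turntable, about 265 mm from its axis. Origin: centre of its underside. Leave alone.
- bowl: Loose white bowl, 140 mm across and 60 mm tall, on the counter to the robot's right. Origin: centre of its underside. Leave alone.
- can: Loose metal can, 66 mm across and 110 mm tall, on the counter to the robot's left. Origin: centre of its underside. Leave alone.

How it is judged:
On the way:
1. the turntable is pushed by the fingers (contact force between the fingers and turntable above 0.3 N), for 0.05 s.
At the end, for the whole second after the job is handed in: Pump axis and spout tip within 18 mm sideways of the blue tongue's middle line, on the tongue's side (axis over 40 mm, spout tip over 75 mm in front of the turntable's axis); pump, brush and jar upright (0.15 rad) on the tray floor within 90 mm of its centre; turntable at rest (y of spout in the frame of stand between -0.018 and 0.018 m and x of spout in the frame of stand below -0.075 m and y of pump in the frame of stand between -0.018 and 0.018 m and x of pump in the frame of stand below -0.04 m and angle between each of pump, brush, bottle's own z axis and vertical below 0.15 rad and z of pump in the frame of turntable between 0.002 and 0.016 m and horizontal distance between each of pump, brush, bottle and turntable below 0.09 m and z of brush in the frame of turntable between 0.002 and 0.016 m and z of bottle in the frame of turntable between 0.002 and 0.016 m and angular speed of turntable below 0.05 rad/s and linear speed of pump below 0.02 m/s); the robot touches nothing.
It fails at once if the pump, brush or jar riding on the tray is touched by the robot (contact force between any of the fingers, the arm and pump above 0.5 N or contact force between any of the fingers, the arm and brush above 0.5 N or contact force between any of the fingers, the arm and bottle above 0.5 N).
It fails at once if the pump, brush or jar is tipped over 0.35 rad or lifted 20 mm off the tray (angle between any of pump, brush, bottle's own z axis and vertical above 0.35 rad or z of any of pump, brush, bottle in the frame of turntable above 0.028 m).
It fails at once if the canister, mug, bowl or can is moved by more than 20 mm (distance of any of canister, mug, bowl, can from where it was at the start of the episode above 0.02 m).
It also fails if it takes over 72 s, if anything falls off the work surface, if the arm or the gripper's body presses on something with over 40 N, if the wrist force passes 120 N, or if a joint passes its speed limit or range.

## Working session

There is one attempt and no reset: what is moved stays moved. The work goes in short steps, Python scripts to look and compute and a tool call to move; the robot and the scene stay as the last step left them, time stands still between calls to the robot, and variables do not carry over. Pictures are saved under pics/ and viewed, and the job is handed in when it is done.

Besides the shell and the picture viewer there is one more tool, called after "Call:" by a JSON object that holds its "name" and its "arguments". move_arm: Moves the arm, as the interface text tells. Its arguments: {"type":"object","properties":{"increments":{"type":"array"},"newtons":{"type":"number"}},"required":["increments"]}

```bash
mkdir -p pics
cat > h.py <<'E'
import numpy as np, cv2
from cell import robot
def cam(n,save=None):
    c=robot.read_camera(n)
    if save: cv2.imwrite('pics/'+save,c['img'][:,:,::-1])
    return c
def KD(c):
    return np.array([[c['fx'],0,c['cx']],[0,c['fy'],c['cy']],[0,0,1.]]),np.array([c['k1'],0,0,0.])
def px2w(c,uv,z):
    K,D=KD(c)
    p=cv2.undistortPoints(np.array([[uv]],float),K,D)[0,0]
    T=np.array(c['T']); d=T[:3,:3]@[p[0],p[1],1]; o=T[:3,3]
    return o+d*(z-o[2])/d[2]
def w2px(c,P):
    K,D=KD(c); T=np.linalg.inv(np.array(c['T']))
    return cv2.projectPoints(np.array(P,float).reshape(-1,3),cv2.Rodrigues(T[:3,:3])[0],T[:3,3],K,D)[0][:,0]
E
python3 - <<'E'
from h import *
for n in ['top','side']:
    c=cam(n,n+'0.png'); print(n,np.round(c['T'],3).tolist(),c['fx'],c['k1'])
    for t in ['stand','turntable','pump','spout','brush','bottle','canister','mug','bowl','can']:
        print(t,[(np.round(d['rect']).tolist(),round(d['conf'],2)) for d in robot.look_for(t,n)[:2]])
print(robot.observe())
E
```

```text
top [[-0.024, -0.997, 0.071, 0.434], [-1.0, 0.025, 0.002, -0.057], [-0.004, -0.07, -0.998, 1.549], [0.0, 0.0, 0.0, 1.0]] 393.70178475603626 -0.07480604244525861
stand [([256.0, 229.0, 7.0, 27.0], 0.86), ([212.0, 143.0, 91.0, 94.0], 0.48)]
turntable [([212.0, 144.0, 90.0, 93.0], 0.89), ([176.0, 157.0, 24.0, 36.0], 0.7)]
pump [([248.0, 157.0, 16.0, 25.0], 0.71), ([214.0, 142.0, 80.0, 90.0], 0.66)]
spout [([245.0, 156.0, 14.0, 23.0], 0.8)]
brush [([236.0, 190.0, 16.0, 15.0], 0.51)]
bottle [([236.0, 189.0, 15.0, 17.0], 0.41)]
canister [([313.0, 151.0, 29.0, 35.0], 0.59)]
mug [([176.0, 158.0, 26.0, 36.0], 0.81)]
bowl [([392.0, 179.0, 36.0, 37.0], 0.64)]
can [([142.0, 242.0, 20.0, 20.0], 0.59), ([396.0, 177.0, 32.0, 40.0], 0.33)]
side [[-0.958, -0.203, 0.2, 0.256], [-0.285, 0.643, -0.71, 0.899], [0.016, -0.738, -0.675, 1.031], [0.0, 0.0, 0.0, 1.0]] 454.0367427525254 -0.08658621242714265
stand [([303.0, 264.0, 40.0, 22.0], 0.87)]
turntable [([195.0, 209.0, 119.0, 94.0], 0.7)]
pump [([216.0, 214.0, 29.0, 48.0], 0.97)]
spout [([216.0, 214.0, 27.0, 44.0], 0.81), ([192.0, 208.0, 119.0, 93.0], 0
[... 262 characters left out ...]
[([279.0, 375.0, 30.0, 43.0], 0.74)]
{'time': 1.1, 'qpos': array([-1.46498726e+00,  3.42000167e-01,  1.52410647e+00,  2.15880769e-05,
        1.27541885e+00, -1.45992645e-01]), 'qvel': array([-0.00047161,  0.00091958, -0.00014735, -0.00054012,  0.00030062,
        0.00115583]), 'joint_efforts': array([ 1.12480393e-03, -4.31141210e+01, -2.44482243e+01,  7.22713047e-02,
        4.85821150e-02, -2.47084495e-05]), 'tool_pos': array([ 0.13083626, -0.50844701,  0.22673816]), 'tool_rot': array([-3.14158199e+00, -6.94542763e-05, -1.31900089e+00]), 'contact_force': array([ 0.14360229, -0.02173071, -0.41985631]), 'torque': array([-0.03557329, -0.00822478, -0.06404994]), 'opening': 0.09178426691140683}
```

Run:
```python
import cv2,numpy as np
a=cv2.imread('pics/top0.png'); b=cv2.imread('pics/side0.png')
cv2.imwrite('pics/t0z.png',cv2.resize(a[125:275,130:330],None,fx=4,fy=4,interpolation=2))
cv2.imwrite('pics/s0z.png',cv2.resize(b[150:350,160:360],None,fx=3,fy=3,interpolation=2))
```

```text
(no output)
```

View pics/t0z.png

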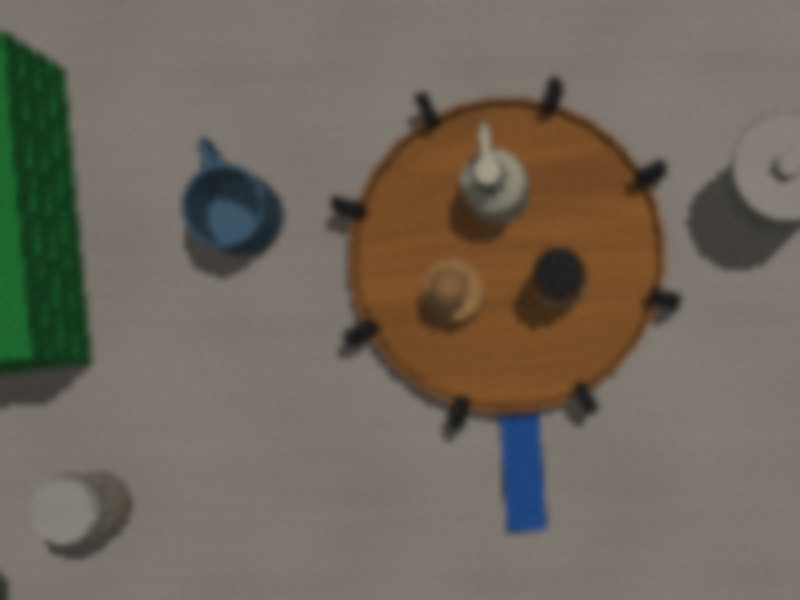

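View pics/s0z.png

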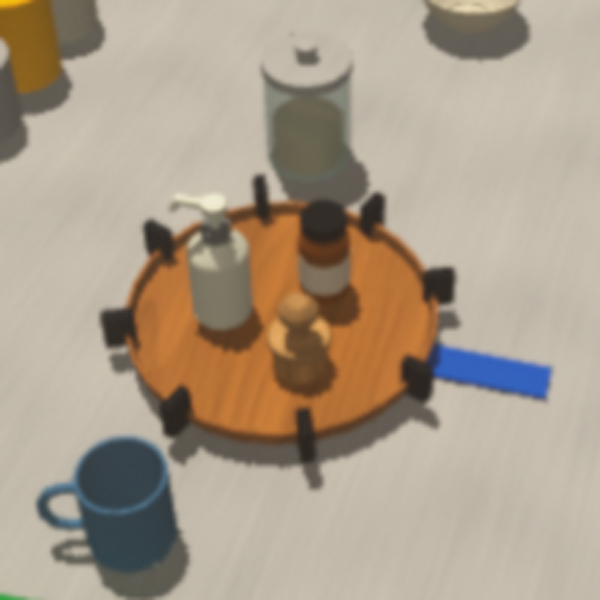

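View pics/top0.png

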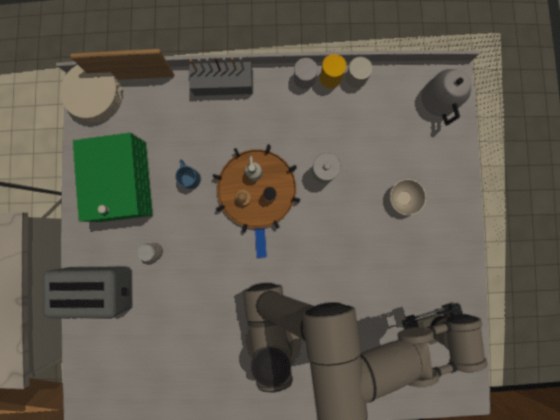

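```bash
cat >> h.py <<'E'
from scipy.optimize import least_squares
def tray(c):
    hsv=cv2.cvtColor(c['img'],cv2.COLOR_RGB2HSV)
    m=((hsv[...,0]>5)&(hsv[...,0]<22)&(hsv[...,1]>110)&(hsv[...,2]>60)).astype(np.uint8)
    n,l,s,_=cv2.connectedComponentsWithStats(m); k=1+np.argmax(s[1:,4]*(np.abs(s[1:,0]+s[1:,2]/2-255)<70)*(s[1:,1]>130))
    cn=max(cv2.findContours((l==k).astype(np.uint8),0,1)[0],key=len)[:,0]
    P=np.array([px2w(c,p,0.036)[:2] for p in cn])
    f=least_squares(lambda q:np.hypot(*(P-q[:2]).T)-q[2],[*P.mean(0),.155],loss='soft_l1',f_scale=.003)
    return f.x
E
python3 - <<'E'
from h import *
c=cam('top')
print('tray',tray(c))
hsv=cv2.cvtColor(c['img'],cv2.COLOR_RGB2HSV)
m=((hsv[...,0]>100)&(hsv[...,0]<125)&(hsv[...,1]>150)&(hsv[...,2]>80))
ys,xs=np.nonzero(m); k=(xs>240)&(xs<280)&(ys>220); P=np.array([px2w(c,(x,y),.006)[:2] for x,y in zip(xs[k],ys[k])])
mu=P.mean(0); w,v=np.linalg.eigh(np.cov(P.T)); print('tongue',mu,v[:,1],P.min(0),P.max(0))
z=lambda u,v:(130+(u-1.5)/4,125+(v-1.5)/4)
for u,v in [(425,105),(553,92),(652,172),(665,298),(584,395),(458,408),(360,330),(348,208)]: print(px2w(c,z(u,v),.06)[:2])
print('pump cap',px2w(c,z(488,175),.15),'spout',px2w(c,z(485,127),.15))
print('bottle',px2w(c,z(559,274),.122),'brush',px2w(c,z(448,286),.11))
print('canister',px2w(c,z(790,166),.159),'mug',px2w(c,z(231,210),.09),'can',px2w(c,z(66,511),.11),'bowl',px2w(c,(410,197),.06))
E
```

```text
tray [0.5932422  0.05238657 0.14983194]
tongue [0.38343845 0.04208643] [-0.99887973 -0.04732101] [0.33061562 0.0243171 ] [0.43645478 0.05831225]
[0.73710615 0.12503814]
[0.74646204 0.00192855]
[ 0.66662826 -0.09092277]
[ 0.54577477 -0.1001006 ]
[ 0.45580068 -0.02118616]
[0.44637648 0.09818657]
[0.52246557 0.19012305]
[0.63945086 0.20020473]
pump cap [0.6535704  0.05826702 0.15      ] spout [0.69723735 0.06020968 0.15      ]
bottle [ 0.56539044 -0.0024584   0.122     ] brush [0.55797974 0.10019437 0.11      ]
canister [ 0.65358103 -0.21184873  0.159     ] mug [0.63638365 0.30546974 0.09      ] can [0.35944687 0.45623741 0.11      ] bowl [ 0.54321598 -0.53648589  0.06      ]
```

```bash
cat >> h.py <<'E'
from scipy.spatial.transform import Rotation as Ro
C=np.array([.595,.051])
def lugpose(th,r=.168,z=.04):
    a=np.radians(th); return np.array([C[0]+r*np.cos(a),C[1]+r*np.sin(a),z]),a-np.pi/2
def rows(wps,p,y):
    "wps list of (pos,yaw); tool down; print rows"
    for q,yq in wps:
        R=Ro.from_euler('xyz',[np.pi,0,y]); d=R.inv().apply(q-p)*1000; t=(y-yq+np.pi)%(2*np.pi)-np.pi
        print(np.round(d,1).tolist(),round(t,3)); p,y=q,yq
def cur():
    s=robot.observe(); return np.array(s['tool_pos']),s['tool_rot'][2]
E
python3 - <<'E'
from h import *
print(robot.grasp_offset)
p,y=cur(); q,yq=lugpose(117.5,z=.2)
pol=lambda p:np.array([np.hypot(p[0],p[1]),np.arctan2(p[1],p[0]),p[2]])
a,b=pol(p),pol(q); w=[]
for i in range(1,21):
    m=a+(b-a)*i/20; w.append((np.array([m[0]*np.cos(m[1]),m[0]*np.sin(m[1]),m[2]]),y+(yq-y)*i/20))
rows(w,p,y)
E
```

```text
0.0188
[-0.4, -44.4, 1.3] -0.09
[-0.1, -44.5, 1.3] -0.09
[0.1, -44.6, 1.3] -0.09
[0.3, -44.8, 1.3] -0.09
[0.6, -44.9, 1.3] -0.09
[0.8, -45.0, 1.3] -0.09
[1.1, -45.1, 1.3] -0.09
[1.3, -45.2, 1.3] -0.09
[1.6, -45.4, 1.3] -0.09
[1.8, -45.5, 1.3] -0.09
[2.1, -45.6, 1.3] -0.09
[2.3, -45.7, 1.3] -0.09
[2.6, -45.8, 1.3] -0.09
[2.9, -45.9, 1.3] -0.09
[3.1, -46.0, 1.3] -0.09
[3.4, -46.1, 1.3] -0.09
[3.6, -46.2, 1.3] -0.09
[3.9, -46.3, 1.3] -0.09
[4.2, -46.4, 1.3] -0.09
[4.4, -46.6, 1.3] -0.09
```

Call:
{"name": "move_arm", "arguments": {"increments": [[45,0,-22,0,0,0,-0.045],[45,0,-44.5,0,0,0,-0.09],[45,0,-44.5,0,0,0,-0.09],[45,0.5,-45,0,0,0,-0.09],[45,0.5,-45,0,0,0,-0.09],[45,1,-45,0,0,0,-0.09],[45,1,-45,0,0,0,-0.09],[45,1.5,-45,0,0,0,-0.09],[45,1.5,-45.5,0,0,0,-0.09],[45,2,-45.5,0,0,0,-0.09]]}}

```text
time: 2.4
tool_pos: [0.4757, -0.26, 0.226]
tool_rot: [3.14, -0.002, -0.443]
contact_force: [-0.4, -0.6, -0.1]
opening: 0.045
```

Run:
```python
from h import *
p,y=cur(); q,yq=lugpose(117.5,z=.2); print(p,y,q,yq)
pol=lambda p:np.array([np.hypot(p[0],p[1]),np.arctan2(p[1],p[0]),p[2]])
a,b=pol(p),pol(q); w=[]
for i in range(1,13):
    m=a+(b-a)*i/12; w.append((np.array([m[0]*np.cos(m[1]),m[0]*np.sin(m[1]),m[2]]),y+(yq-y)*i/12))
rows(w,p,y)
```

```text
[ 0.47568535 -0.26000867  0.22603408] -0.4431380430321432 [0.51742623 0.20001782 0.2       ] 0.4799655442984405
[1.9, -39.3, 2.2] -0.077
[2.1, -39.3, 2.2] -0.077
[2.2, -39.4, 2.2] -0.077
[2.4, -39.5, 2.2] -0.077
[2.6, -39.5, 2.2] -0.077
[2.8, -39.6, 2.2] -0.077
[3.0, -39.7, 2.2] -0.077
[3.1, -39.7, 2.2] -0.077
[3.3, -39.8, 2.2] -0.077
[3.5, -39.8, 2.2] -0.077
[3.7, -39.9, 2.2] -0.077
[3.9, -40.0, 2.2] -0.077
```

Call:
{"name": "move_arm", "arguments": {"increments": [[45,2,-39.5,0,0,0,-0.077],[45,2,-39.5,0,0,0,-0.077],[45,2,-39.5,0,0,0,-0.077],[45,2.5,-39.5,0,0,0,-0.077],[45,2.5,-39.5,0,0,0,-0.077],[45,3,-39.5,0,0,0,-0.077],[45,3,-39.5,0,0,0,-0.077],[45,3,-39.5,0,0,0,-0.077],[45,3.5,-39.5,0,0,0,-0.077],[45,3.5,-40,0,0,0,-0.077],[45,3.5,-40,0,0,0,-0.077],[45,3.5,-36,0,0,0,-0.077]]}}

```text
time: 3.9
tool_pos: [0.5143, 0.2118, 0.2243]
tool_rot: [3.138, -0.001, 0.514]
contact_force: [0.9, -0.9, 0.1]
opening: 0.0449
```

Run:
```python
from h import *
p,y=cur(); q,yq=lugpose(117.5,z=.12); print(p,y,q,yq)
rows([(q,yq)],p,y)
c=cam('wrist','w1.png'); print(np.round(w2px(c,[lugpose(117.5,.159,.06)[0],lugpose(117.5,.175,.06)[0],lugpose(117.5,.143,.06)[0]])))
```

```text
[0.51426577 0.21178589 0.22434877] 0.5135872094557581 [0.51742623 0.20001782 0.12      ] 0.4799655442984405
[-3.0, 11.8, 104.3] 0.034
[[277. 208.]
 [277. 190.]
 [276. 224.]]
```

View pics/w1.png

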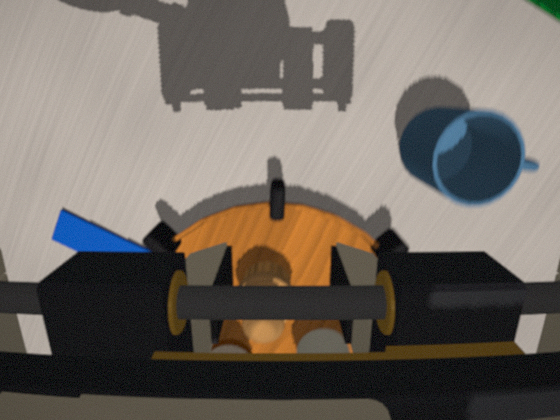

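Call:
{"name": "move_arm", "arguments": {"increments": [[45,-3,12,30,0,0,0.034],[45,0,0,40,0,0,0],[45,0,0,34,0,0,0],[45,0,0,0,0,0,0]]}}

```text
time: 4.45
tool_pos: [0.5164, 0.2051, 0.1189]
tool_rot: [3.14, -0.004, 0.487]
contact_force: [0.3, -0.4, 0.1]
opening: 0.0449
```

Run:
```python
from h import *
p,y=cur(); q,yq=lugpose(117.5,z=.042); print(p,y,q,yq)
rows([(q,yq)],p,y)
c=cam('wrist','w2.png');c=cam('side','s2.png')
b=cv2.imread('pics/s2.png')
a=cv2.imread('pics/w2.png')
cv2.imwrite('pics/ws2.png',np.hstack([cv2.resize(b[150:350,160:360],(400,400)),cv2.resize(a,(400,400))]))
```

```text
[0.51640472 0.20513832 0.11887679] 0.48722447768493726 [0.51742623 0.20001782 0.042     ] 0.4799655442984405
[-1.5, 5.0, 76.9] 0.007
```

View pics/ws2.png

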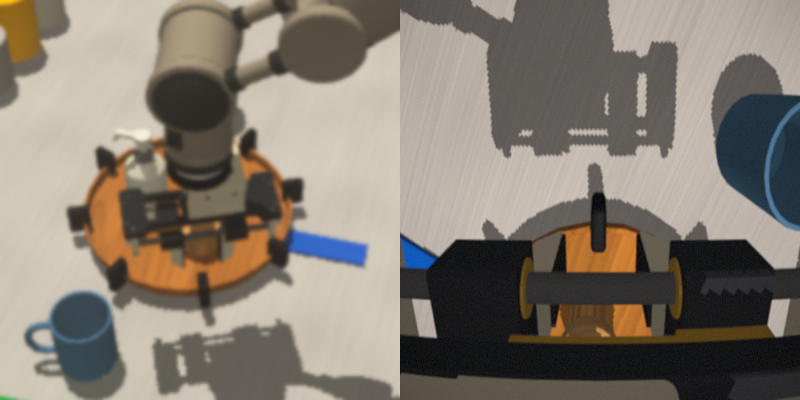

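Run:
```python
from h import *
c=cam('side','s3.png'); p,y=cur(); P=[p]+[lugpose(117.5,r,z)[0] for r in(.143,.175) for z in (.06,.014)]
b=c['img'][:,:,::-1].copy()
b=cv2.resize(b[200:320,180:340],None,fx=5,fy=5,interpolation=2)
for i,u in enumerate(w2px(c,P)): cv2.circle(b,tuple(int(t) for t in (u-[180,200])*5),3,(0,255*(i>0),255),-1)
cv2.imwrite('pics/s3z.png',b)
```

```text
(no output)
```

View pics/s3z.png

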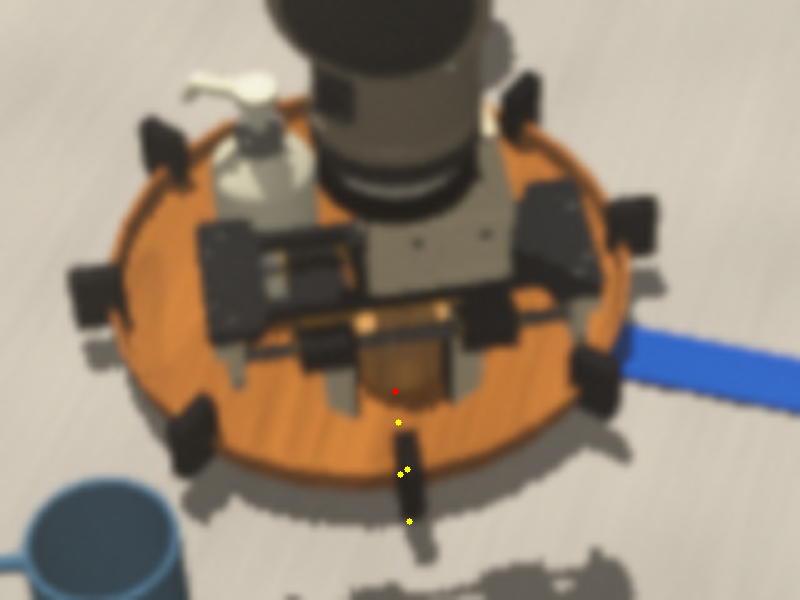

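Call:
{"name": "move_arm", "arguments": {"increments": [[45,-1,3,25,0,0,0.007],[45,0,0,25,0,0,0],[45,0,0,18,0,0,0],[45,0,0,8,0,0,0],[45,0,0,0,0,0,0]]}}

```text
time: 5.22
tool_pos: [0.5272, 0.2044, 0.0539]
tool_rot: [3.134, -0.029, 0.48]
contact_force: [0.2, 0.3, 1.1]
opening: 0.0451
```

Run:
```python
from h import *
p,y=cur(); q,yq=lugpose(117.5,r=.17,z=.042); print(p,y,q,yq)
rows([(q,yq)],p,y)
c=cam('side','s4.png');b=c['img'][:,:,::-1]
a=cv2.resize(cam('wrist')['img'][:,:,::-1],(400,400))
cv2.imwrite('pics/ws4.png',np.hstack([cv2.resize(b[200:320,180:340],(400,400)),a]))
```

```text
[0.5271935  0.20437958 0.05394132] 0.4799546115058857 [0.51650274 0.20179184 0.042     ] 0.4799655442984405
[-10.7, -2.6, 11.9] -0.0
```

View pics/ws4.png

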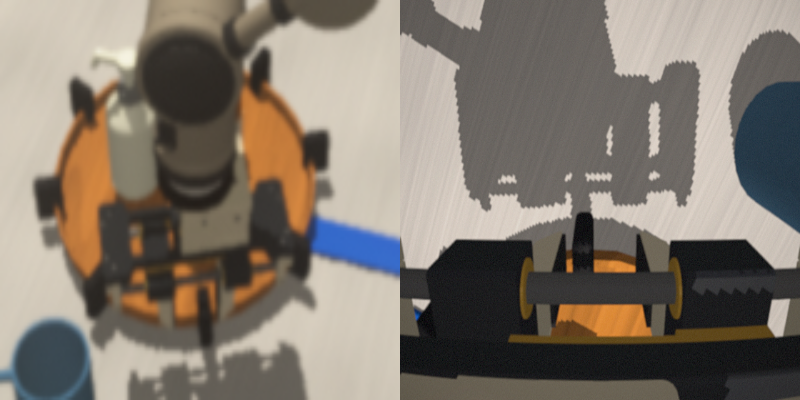

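Run:
```python
from h import *
s=robot.observe()
for k in s: print(k,np.round(s[k],3))
c=cam('top'); b=c['img'][:,:,::-1]
cv2.imwrite('pics/t4.png',cv2.resize(b[125:275,160:310],None,fx=4,fy=4,interpolation=2))
```

```text
time 5.325
qpos [ 0.234  0.589  1.649  0.     0.873 -0.246]
qvel [ 0.001 -0.001  0.005 -0.    -0.005 -0.   ]
joint_efforts [-1.7000e-02 -4.9462e+01 -1.8774e+01  5.4000e-02 -7.1000e-02  2.0000e-03]
tool_pos [0.527 0.204 0.054]
tool_rot [ 3.134 -0.03   0.48 ]
contact_force [ 0.073 -0.348  0.637]
torque [ 0.024 -0.097  0.002]
opening 0.045
```

View pics/t4.png

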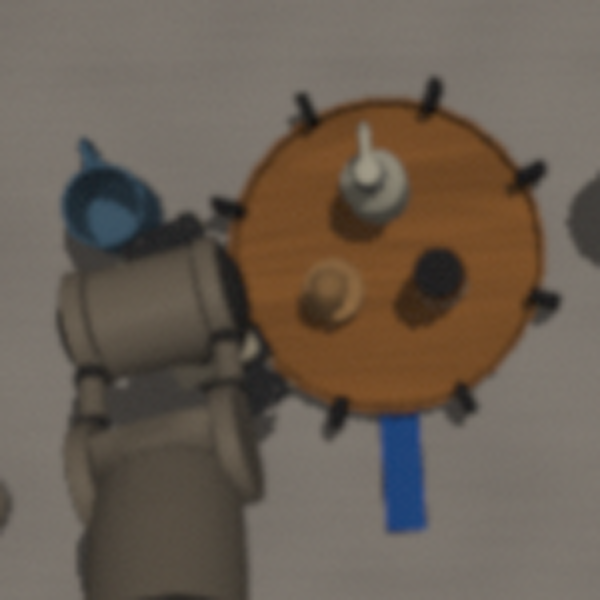

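```bash
cat >> h.py <<'E'
def fix(q,yq):
    s=robot.observe(); R=Ro.from_euler('xyz',s['tool_rot']); G=Ro.from_euler('xyz',[np.pi,0,yq])
    print('fix',np.round(R.inv().apply(q-s['tool_pos'])*1000,1).tolist(),np.round((R.inv()*G).as_rotvec(),3).tolist(),'at',np.round(s['tool_pos'],4),np.round(s['tool_rot'],3),'F',np.round(s['contact_force'],1))
E
python3 - <<'E'
from h import *
fix(*lugpose(117.5,r=.17,z=.042))
E
```

```text
fix [-11.2, -2.8, 12.0] [0.007, -0.03, -0.0] at [0.5274 0.2044 0.0543] [ 3.134 -0.03   0.48 ] F [-0.4  0.4  0.3]
```

Call:
{"name": "move_arm", "arguments": {"increments": [[45,-9,-3,0,0.007,-0.03,0],[45,-2,0,4,0,0,0],[45,0,0,4,0,0,0],[45,0,0,4,0,0,0],[45,0,0,0,0,0,0]]}}

```text
time: 6.0
tool_pos: [0.5157, 0.202, 0.0421]
tool_rot: [3.141, 0.001, 0.48]
contact_force: [0.1, 0.3, 0.5]
opening: 0.0451
```

Run:
```python
from h import *
fix(*lugpose(117.5,r=.17,z=.042))
c=cam('wrist','w5.png')
```

```text
fix [0.6, 0.5, 0.1] [0.0, 0.001, 0.0] at [0.5157 0.202  0.0421] [3.141e+00 1.000e-03 4.800e-01] F [0.1 0.3 0.5]
```

View pics/w5.png

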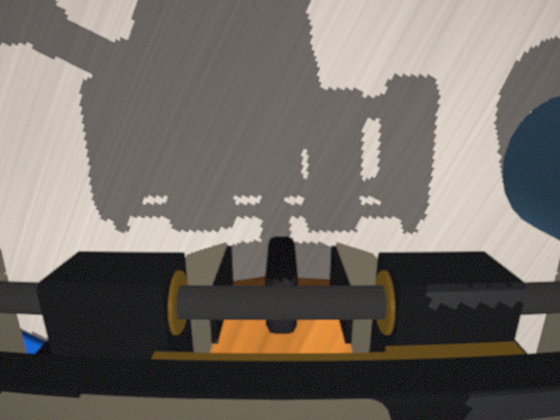

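Call:
{"name": "move_arm", "arguments": {"increments": [[28,-3,0,0,0,0,-0.017],[28,-3,0,0,0,0,-0.017],[28,-4.5,0.1,0,0,0,-0.026],[28,-4.5,0.1,0,0,0,-0.026],[28,-6,0.1,0,0,0,-0.035],[28,-6,0.1,0,0,0,-0.035],[28,-6,0.1,0,0,0,-0.035],[28,-7.5,0.2,0,0,0,-0.044]]}}

```text
time: 7.05
tool_pos: [0.4818, 0.1784, 0.0429]
tool_rot: [3.14, -0.002, 0.73]
contact_force: [0.6, 0.5, -1.0]
opening: 0.0279
```

```bash
cat >> h.py <<'E'
def st(r=.17,z=.042):
    p,y=cur(); d=p[:2]-C; th=np.degrees(np.arctan2(d[1],d[0]))%360
    print('theta',round(th,1),'r',round(np.hypot(*d),4)); fix(*lugpose(th,r,z)); return th
E
python3 - <<'E'
from h import *
st()
E
```

```text
theta 131.6 r 0.1704
fix [-0.0, 0.4, 0.9] [0.001, -0.002, 0.003] at [0.4818 0.1784 0.0429] [ 3.14e+00 -2.00e-03  7.30e-01] F [ 0.6  0.5 -1. ]
```

Run:
```python
from h import *
a=cam('wrist')['img'][:,:,::-1];c=cam('top'); b=c['img'][:,:,::-1]
cv2.imwrite('pics/t6.png',np.hstack([cv2.resize(b[125:275,160:310],(400,400),interpolation=2),cv2.resize(a,(400,400))]))
```

```text
(no output)
```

View pics/t6.png

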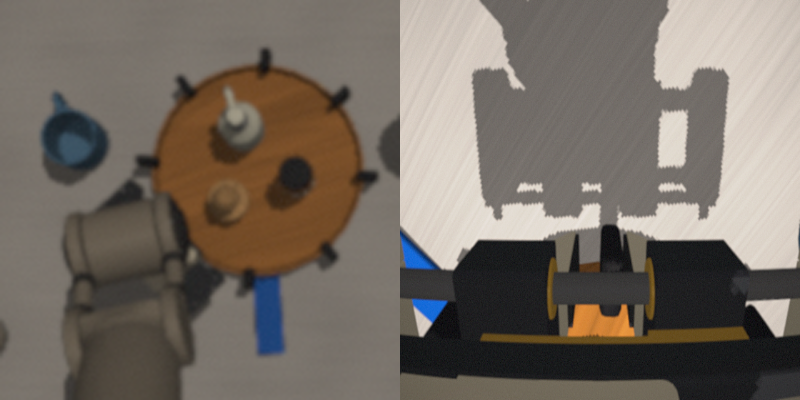

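Call:
{"name": "move_arm", "arguments": {"increments": [[28,-6,0.3,0.5,0,0,-0.035],[28,-7.5,0.2,0.3,0,0,-0.044],[28,-9,0.3,0,0,0,-0.053],[28,-9,0.3,0,0,0,-0.053],[28,-9,0.3,0,0,0,-0.053],[28,-9,0.3,0,0,0,-0.053],[28,-9,0.3,0,0,0,-0.053],[28,-9,0.3,0,0,0,-0.053],[28,-9,0.3,0,0,0,-0.053],[28,-9,0.3,0,0,0,-0.053],[28,-9,0.3,0,0,0,-0.053],[28,-9,0.3,0,0,0,-0.053]]}}

```text
time: 8.65
tool_pos: [0.43, 0.0904, 0.043]
tool_rot: [3.138, -0.005, 1.351]
contact_force: [-0.2, 2.4, 0.0]
opening: 0.0281
```

Run:
```python
from h import *
st()
```

```text
theta 166.6 r 0.1697
fix [0.0, -0.3, 1.0] [0.004, -0.005, 0.015] at [0.43   0.0904 0.043 ] [ 3.138 -0.005  1.351] F [-0.2  2.4  0. ]
```

Call:
{"name": "move_arm", "arguments": {"increments": [[28,-9,0,0.5,0.004,-0.005,-0.043],[28,-9,0.3,0.3,0,0,-0.051],[28,-9,0.3,0,0,0,-0.052],[28,-9,0.3,0,0,0,-0.052],[28,-9,0.3,0,0,0,-0.052],[28,-9,0.3,0,0,0,-0.052],[28,-9,0.3,0,0,0,-0.052],[28,-9,0.3,0,0,0,-0.052],[28,-9,0.3,0,0,0,-0.052],[28,-9,0.3,0,0,0,-0.052],[28,-9,0.3,0,0,0,-0.052],[28,-9,0.3,0,0,0,-0.052]]}}

```text
time: 10.15
tool_pos: [0.4393, -0.0164, 0.0427]
tool_rot: [-3.14, -0.004, 1.979]
contact_force: [0.3, 1.8, -1.1]
opening: 0.0281
```

Run:
```python
from h import *
st()
```

```text
theta 203.4 r 0.1697
fix [-0.0, -0.3, 0.7] [-0.001, -0.004, -0.001] at [ 0.4393 -0.0164  0.0427] [-3.14  -0.004  1.979] F [ 0.3  1.8 -1.1]
```

Call:
{"name": "move_arm", "arguments": {"increments": [[28,-6,0.1,0.5,0,0,-0.035],[28,-3,0,0,0,0,-0.017],[45,0,0,0,0,0,0],[45,3,0,0,0,0,0],[45,0,0,0,0,0,0]]}}

```text
time: 10.78
tool_pos: [0.4418, -0.0219, 0.0424]
tool_rot: [-3.14, -0.004, 2.03]
contact_force: [0.5, -0.4, 1.2]
opening: 0.0448
```

Run:
```python
from h import *
st()
a=cam('wrist')['img'][:,:,::-1];c=cam('top','t7.png'); b=c['img'][:,:,::-1]
cv2.imwrite('pics/t7z.png',np.hstack([cv2.resize(b[125:275,160:310],(400,400),interpolation=2),cv2.resize(a,(400,400))]))
```

```text
theta 205.4 r 0.1697
fix [0.0, -0.3, 0.4] [-0.001, -0.004, 0.015] at [ 0.4418 -0.0219  0.0424] [-3.14  -0.004  2.03 ] F [ 0.5 -0.4  1.2]
```

View pics/t7z.png

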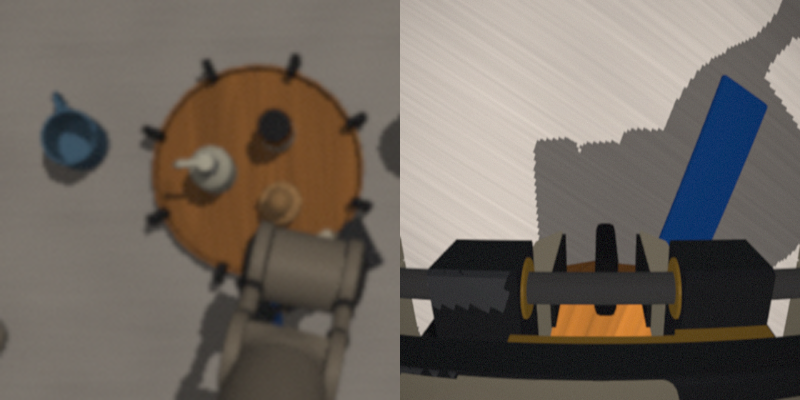

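```bash
cat >> h.py <<'E'
def phi(c,pts):
    P=np.array([px2w(c,p,.06)[:2] for p in pts])-C
    a=np.degrees(np.arctan2(P[:,1],P[:,0])); print(np.round(a,1),np.round(np.hypot(*P.T),3)); 
    return (np.mean(np.exp(1j*np.radians(8*(a-22.5)))))
E
python3 - <<'E'
from h import *
c=cam('top')
s=150/400
pts=[(160+(u-.8)*s,125+(v-.8)*s) for u,v in [(208,70),(292,66),(354,122),(361,206),(220,270),(158,217),(153,133)]]
m=phi(c,pts); print(np.degrees(np.angle(m))/8, abs(m))
E
```

```text
[  25.3  -20.5  -66.7 -112.1  159.5  115.8   70.5] [0.157 0.154 0.154 0.159 0.156 0.157 0.156]
2.0531860014645806 0.9901219966209027
```

Call:
{"name": "move_arm", "arguments": {"increments": [[45,0,0,-15,0,0,0],[45,0,0,-30,0,0,0],[45,0,0,-40,0,0,0],[45,0,0,-40,0,0,0],[45,0,0,-40,0,0,0]]}}

```text
time: 11.55
tool_pos: [0.4405, -0.0221, 0.2094]
tool_rot: [-3.134, -0.009, 2.03]
contact_force: [0.5, 0.2, -0.4]
opening: 0.0449
```

Run:
```python
from h import *
th=st(.185,.2)
```

```text
theta 205.3 r 0.171
fix [0.2, -14.0, 9.5] [-0.007, -0.009, 0.017] at [ 0.4405 -0.0221  0.2094] [-3.134 -0.009  2.03 ] F [ 0.5  0.2 -0.4]
```

Call:
{"name": "move_arm", "arguments": {"increments": [[45,10,-13,0,-0.007,-0.009,0.07],[45,21,1.2,0,0,0,0.113],[45,21,1.2,0,0,0,0.113],[45,21,1.2,0,0,0,0.113],[45,21,1.2,0,0,0,0.113],[45,21,1.2,0,0,0,0.113],[45,21,1.2,0,0,0,0.113],[45,21,1.2,0,0,0,0.113],[45,21,1.2,0,0,0,0.113],[45,21,1.2,0,0,0,0.113],[45,21,1.2,0,0,0,0.113],[45,21,1.2,0,0,0,0.113]]}}

```text
time: 13.05
tool_pos: [0.4795, 0.1957, 0.2134]
tool_rot: [3.134, -0.004, 0.671]
contact_force: [0.6, -0.2, 0.2]
opening: 0.0449
```

Run:
```python
from h import *
th=st(.18,.2)
fix(*lugpose(115,.18,.2))
c=cam('wrist','w8.png'); 
for t in (114,115,116): print(w2px(c,[lugpose(t,.159,.06)[0]]))
```

```text
theta 128.6 r 0.1851
fix [-0.0, 5.0, 13.4] [0.008, -0.004, -0.002] at [0.4795 0.1957 0.2134] [ 3.134 -0.004  0.671] F [ 0.6 -0.2  0.2]
fix [42.3, 10.0, 13.6] [0.007, -0.005, 0.235] at [0.4795 0.1957 0.2134] [ 3.134 -0.004  0.671] F [ 0.6 -0.2  0.2]
[[325.42547261 221.51111502]]
[[322.39746978 220.79809787]]
[[319.34979763 220.13463256]]
```

View pics/w8.png

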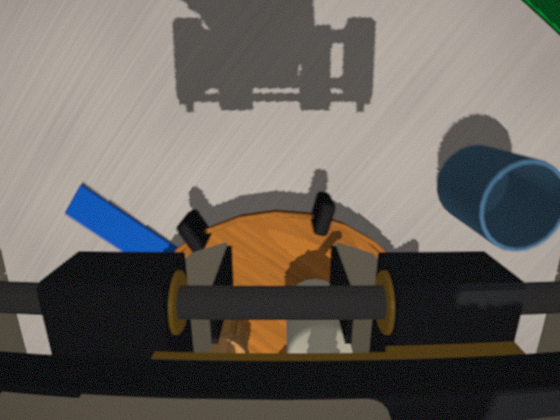

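Call:
{"name": "move_arm", "arguments": {"increments": [[45,15,4,3,0.007,-0.005,0.08],[45,15,2.5,3,0,0,0.08],[45,12,2.5,5,0,0,0.075],[45,0,0,25,0,0,0],[45,0,0,25,0,0,0],[45,0,0,25,0,0,0],[45,0,0,15,0,0,0],[45,0,0,0,0,0,0]]}}

```text
time: 14.1
tool_pos: [0.5208, 0.2122, 0.1091]
tool_rot: [3.141, 0.0, 0.435]
contact_force: [0.4, -0.7, 0.3]
opening: 0.0449
```

Run:
```python
from h import *
fix(*lugpose(115,.17,.042))
c=cam('wrist','w9.png');
```

```text
fix [-0.8, 7.4, 67.1] [0.0, 0.0, -0.001] at [0.5208 0.2122 0.1091] [3.141 0.    0.435] F [ 0.4 -0.7  0.3]
```

View pics/w9.png

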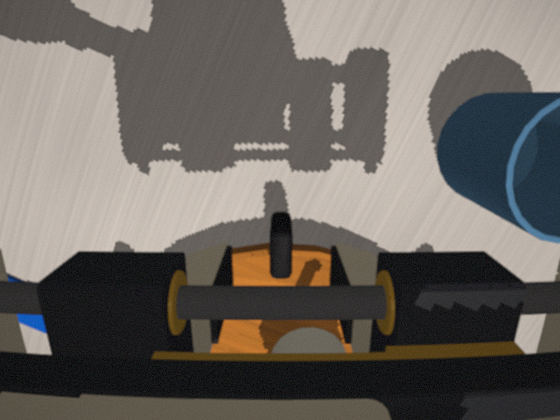

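Call:
{"name": "move_arm", "arguments": {"increments": [[45,0,3,12,0,0,0],[45,0,3,15,0,0,0],[45,0,1,15,0,0,0],[45,0,0,12,0,0,0],[45,0,0,8,0,0,0],[45,0,0,3,0,0,0],[45,0,0,0,0,0,0]]}}

```text
time: 15.02
tool_pos: [0.5257, 0.2057, 0.0418]
tool_rot: [3.14, -0.004, 0.435]
contact_force: [0.4, 0.8, 0.1]
opening: 0.0449
```

Run:
```python
from h import *
fix(*lugpose(115,.17,.042))
c=cam('wrist','w10.png');
```

```text
fix [-2.5, -0.5, -0.2] [0.001, -0.004, -0.001] at [0.5257 0.2057 0.0418] [ 3.14  -0.004  0.435] F [0.4 0.8 0.1]
```

View pics/w10.png

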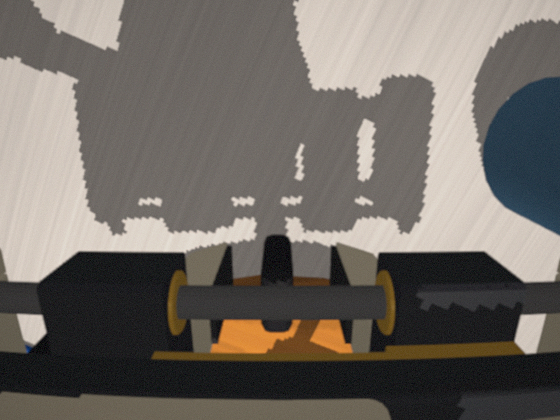

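Lug is between the fingers at (277,285). Start the second stroke.

Call:
{"name": "move_arm", "arguments": {"increments": [[28,-4,0,0,0,0,-0.017],[28,-3,0,0,0,0,-0.017],[28,-4.5,0.1,0,0,0,-0.026],[28,-4.5,0.1,0,0,0,-0.026],[28,-6,0.1,0,0,0,-0.035],[28,-6,0.1,0,0,0,-0.035],[28,-7.5,0.2,0,0,0,-0.044],[28,-9,0.3,0.3,0,0,-0.053],[28,-9,0.3,0,0,0,-0.053],[28,-9,0.3,0,0,0,-0.053],[28,-9,0.3,0,0,0,-0.053],[28,-9,0.3,0,0,0,-0.053]]}}

```text
time: 16.58
tool_pos: [0.462, 0.1551, 0.0434]
tool_rot: [3.135, -0.01, 0.927]
contact_force: [1.3, 1.5, -0.8]
opening: 0.0278
```

Run:
```python
from h import *
st()
```

```text
theta 141.9 r 0.1689
fix [0.0, -1.2, 1.4] [0.006, -0.01, 0.021] at [0.462  0.1551 0.0434] [ 3.135 -0.01   0.927] F [ 1.3  1.5 -0.8]
```

Call:
{"name": "move_arm", "arguments": {"increments": [[28,-9,-0.7,0.8,0.006,-0.01,-0.035],[28,-9,0.2,0.4,0,0,-0.05],[28,-9,0.3,0,0,0,-0.052],[28,-9,0.3,0,0,0,-0.052],[28,-9,0.3,0,0,0,-0.052],[28,-9,0.3,0,0,0,-0.052],[28,-9,0.3,0,0,0,-0.052],[28,-9,0.3,0,0,0,-0.052],[28,-9,0.3,0,0,0,-0.052],[28,-9,0.3,0,0,0,-0.052],[28,-9,0.3,0,0,0,-0.052],[28,-9,0.3,0,0,0,-0.052]]}}

```text
time: 18.08
tool_pos: [0.4246, 0.0526, 0.044]
tool_rot: [3.136, -0.002, 1.565]
contact_force: [0.1, 1.2, -0.6]
opening: 0.028
```

Run:
```python
from h import *
st()
```

```text
theta 179.5 r 0.1704
fix [-0.0, 0.4, 2.0] [0.006, -0.002, 0.004] at [0.4246 0.0526 0.044 ] [ 3.136e+00 -2.000e-03  1.565e+00] F [ 0.1  1.2 -0.6]
```

Call:
{"name": "move_arm", "arguments": {"increments": [[28,-9,0.5,1,0.006,-0.002,-0.05],[28,-9,0.3,0.5,0,0,-0.053],[28,-9,0.3,0,0,0,-0.053],[28,-9,0.3,0,0,0,-0.053],[28,-9,0.3,0,0,0,-0.053],[28,-9,0.3,0,0,0,-0.053],[28,-8,0.2,0,0,0,-0.047],[28,-6,0.1,0,0,0,-0.035],[28,-4,0,0,0,0,-0.023],[28,-2,0,0,0,0,-0.012],[28,0,0,0,0,0,0]]}}

```text
time: 19.45
tool_pos: [0.4387, -0.0207, 0.0436]
tool_rot: [3.141, -0.002, 2.02]
contact_force: [0.2, -0.1, -0.5]
opening: 0.028
```

Run:
```python
from h import *
st()
a=cam('wrist')['img'][:,:,::-1];c=cam('top','t11.png'); b=c['img'][:,:,::-1]
cv2.imwrite('pics/t11z.png',np.hstack([cv2.resize(b[125:275,160:310],(400,400),interpolation=2),cv2.resize(a,(400,400))]))
```

```text
theta 204.6 r 0.1719
fix [-0.0, 1.9, 1.6] [0.0, -0.002, 0.019] at [ 0.4387 -0.0207  0.0436] [ 3.141e+00 -2.000e-03  2.020e+00] F [ 0.2 -0.1 -0.5]
```

View pics/t11z.png

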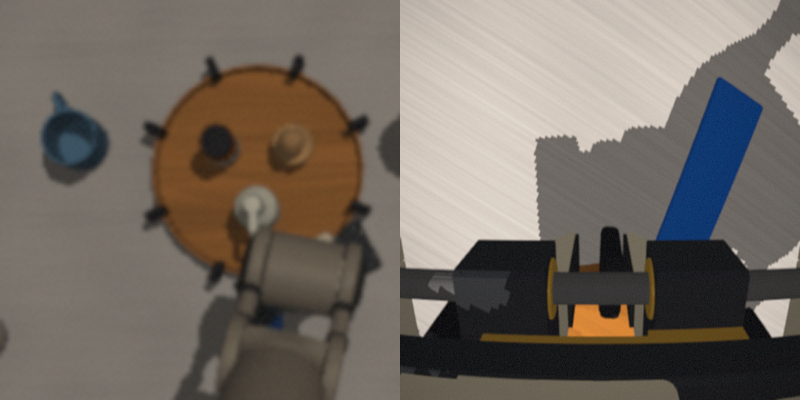

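Run:
```python
from h import *
c=cam('side','s11.png'); ct=cam('top')
cv2.imwrite('pics/t11y.png',cv2.resize(ct['img'][130:270,180:320,::-1],None,fx=4.2,fy=4.2,interpolation=2))
s=150/400
pts=[(160+(u-.8)*s,125+(v-.8)*s) for u,v in [(212,68),(297,67),(356,124),(361,209),(217,272),(156,214),(154,130)]]
m=phi(ct,pts); print(np.degrees(np.angle(m))/8, abs(m))
```

```text
[  23.   -23.2  -68.1 -113.5  158.4  113.9   68.8] [0.157 0.155 0.155 0.161 0.16  0.158 0.156]
0.2648279759905626 0.9913893174174849
```

View pics/t11y.png

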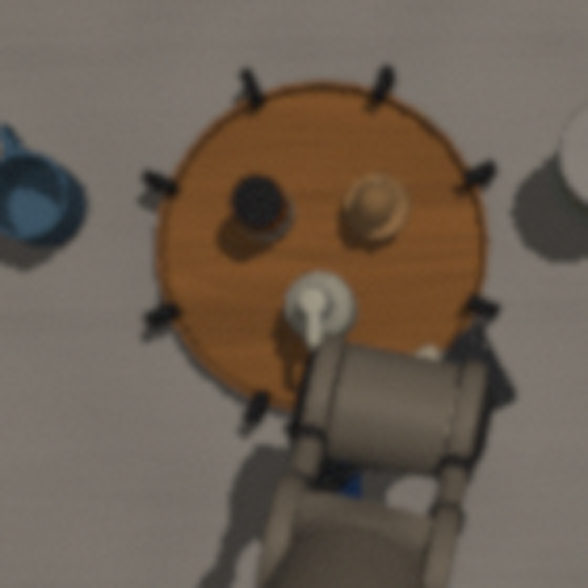

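```bash
cat >> h.py <<'E'
F=np.array([-.99888,-.0473]); L=np.array([-F[1],F[0]])
def tong(p): d=np.array(p[:2])-C; return 'ahead %.1f side %.1f mm'%(d@F*1000,-(d@L)*1000*-1)
E
python3 - <<'E'
from h import *
c=cam('top')
z=lambda u,v:(180+(u-1.6)/4.2,130+(v-1.6)/4.2)
print('cap',tong(px2w(c,z(313,300),.154)),'spout',tong(px2w(c,z(315,345),.154)),'shoulder',tong(px2w(c,z(320,306),.11)),L)
st(.17,.042)
E
```

```text
cap ahead 59.4 side -2.9 mm spout ahead 97.6 side -3.8 mm shoulder ahead 61.7 side -0.4 mm [ 0.0473  -0.99888]
theta 204.6 r 0.1718
fix [-0.0, 1.8, 1.6] [0.0, -0.002, 0.02] at [ 0.4387 -0.0205  0.0436] [ 3.141e+00 -2.000e-03  2.020e+00] F [ 0.2 -0.2 -0.3]
```

Call:
{"name": "move_arm", "arguments": {"increments": [[28,-3,1,0.5,0,0,0],[28,-3,0.5,0.5,0,0,-0.015],[28,-1,0,0,0,0,0],[28,0,0,0,0,0,0],[45,0,0,0,0,0,0],[45,3,0,0,0,0,0],[45,0,0,0,0,0,0]]}}

```text
time: 20.58
tool_pos: [0.4418, -0.0236, 0.0425]
tool_rot: [3.142, -0.002, 2.036]
contact_force: [0.1, 0.1, -0.1]
opening: 0.0442
```

Run:
```python
from h import *
st()
c=cam('wrist','w12.png');
```

```text
theta 206.0 r 0.1704
fix [-0.0, 0.4, 0.5] [-0.0, -0.002, 0.012] at [ 0.4418 -0.0236  0.0425] [ 3.142e+00 -2.000e-03  2.036e+00] F [ 0.1  0.1 -0.1]
```

View pics/w12.png

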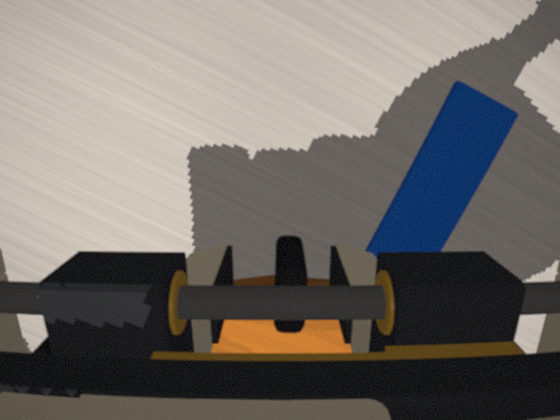

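Call:
{"name": "move_arm", "arguments": {"increments": [[45,2,0,0,0,0,0],[45,0,0,-12,0,0,0],[45,0,0,-20,0,0,0],[45,0,0,-35,0,0,0],[45,0,-3,-40,0,0,0],[45,0,-5,-40,0,0,0],[45,-30,-10,-10,0,0,0],[45,-50,0,0,0,0,0],[45,-50,0,0,0,0,0],[45,-50,0,0,0,0,0],[45,-30,0,0,0,0,0],[45,0,0,0,0,0,0]]}}

```text
time: 22.12
tool_pos: [0.5212, -0.2232, 0.2148]
tool_rot: [3.135, 0.006, 2.038]
contact_force: [0.1, 0.3, 0.5]
opening: 0.0453
```

Run:
```python
from h import *
ct=cam('top'); c=cam('side')
cv2.imwrite('pics/t13.png',cv2.resize(ct['img'][130:270,180:320,::-1],None,fx=4.2,fy=4.2,interpolation=2))
cv2.imwrite('pics/s13.png',cv2.resize(c['img'][150:350,160:360,::-1],None,fx=3,fy=3,interpolation=2))
```

```text
(no output)
```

View pics/t13.png

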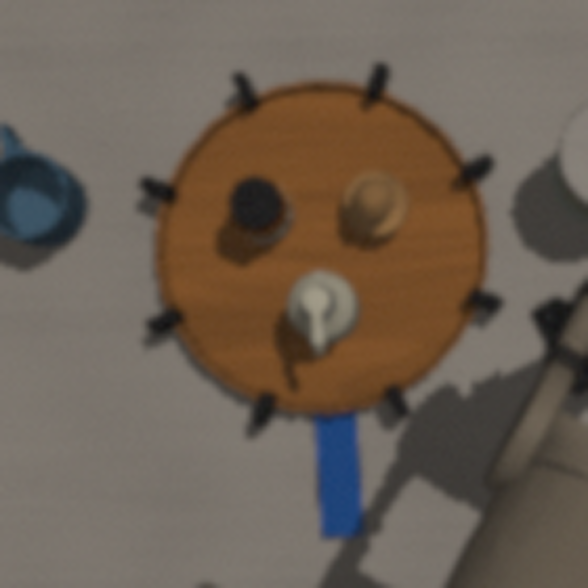

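View pics/s13.png

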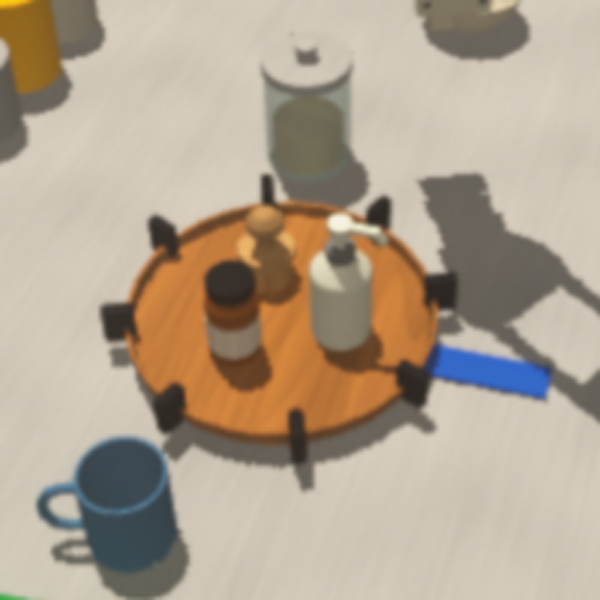

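Run:
```python
from h import *
c=cam('top')
z=lambda u,v:(180+(u-1.6)/4.2,130+(v-1.6)/4.2)
print('cap',tong(px2w(c,z(316,300),.154)),'spout',tong(px2w(c,z(319,347),.154)))
pts=[z(*p) for p in [(244,89),(378,80),(475,171),(484,305),(397,402),(262,412),(162,325),(156,191)]]
m=phi(c,pts); print(np.degrees(np.angle(m))/8)
c=cam('side'); z=lambda u,v:(160+(u-1)/3,150+(v-1)/3)
print('cap',tong(px2w(c,z(340,222),.165)),'spout',tong(px2w(c,z(384,238),.154)))
c0=w2px(c,[np.r_[C+F*.06,.022],np.r_[C+F*.1,.154]]); print((c0-[160,150])*3)
robot.hand_in(); print(robot.observe()['time'])
```

```text
cap ahead 59.6 side -0.4 mm spout ahead 99.5 side -0.5 mm
[  25.2  -20.7  -66.7 -112.5 -155.6  160.1  116.4   71.3] [0.157 0.157 0.155 0.159 0.161 0.162 0.161 0.157]
2.1879953965270964
cap ahead 62.1 side 2.6 mm spout ahead 103.6 side 3.6 mm
[[336.82662194 326.79190946]
 [378.3068926  238.94822814]]
the job is handed in; nothing more can be done
the job is handed in; nothing more can be done
```

The white soap pump is at the front, its spout pointing out along the blue drip tongue, and I handed the job in at about 22 s of the 72 s allowed. I turned the tray about 177° anticlockwise in two strokes. In each, the open fingers straddled a rim lug and pushed it along the rim. I then lifted the fingers off and moved them clear.

Last checks before handing in:
- **Top camera:** the pump axis is 60 mm in front of the turntable's axis and the spout tip 99 mm, both within 1 mm of the tongue's middle line. From the lugs, the tray is at about 182.2°, and the tongue is at 182.7°.
- **Side camera:** it puts the same two points 3 to 4 mm to one side, so the two cameras disagree by a few millimetres. Both are well inside the 18 mm limit.
- **Other things:** the pump, brush and jar are upright on the tray. The mug and canister look where they were at the start. I did not check the bowl or the can at the end, but the arm never came near the can and only passed well above the bowl's side of the counter.
- **Forces and speed:** the wrist force stayed at about 2.5 N or less at every reading. I did not measure the tray's speed directly; it last moved about 2 s before hand-in.

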